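# Hang a module on the rail inside a control cabinet

## Task

Hang the grey rail module inside the small open control cabinet, on the free length of rail between the row of terminals and the end clamp: reach it in through the opening, hook its fixed lip over the rail's upper edge, then rock its lower end in and press gently until the orange catch snaps home and the module sits flat on the rail. Do not touch the cabinet's frame, walls or wiring ducts with the module or the gripper, never force the rail (a push of 10 N or so is plenty), and leave the other things on the bench where they lie.

Things in the scene. Friction and masses are not known exactly. Their poses are not given: they have to be found in the camera images.
- module: light grey rail module to hang, 36 (y) x 90 (x) x 70 mm deep, 0.1-0.2 kg, stands on its back on the bench, dark nose up. Origin: centre of its seating face, which comes to lie on the rail's front; on the bench 8 mm up. z out of its front, x to its top (hook) end, y along the rail. Hung home, its axes agree with the cabinet's and its origin lies on the rail's front face, with 1 mm play in x
- nose (a point): centre of the module's dark front face, (0, 0, 62) mm in the module's frame. Nose x -22.5 to 22.5, z 44 to 62; grey body x -45 to 45, z 0 to 44; both y -18 to 18, flush flat sides, good to grip across y. An orange stripe on the front marks the lower (catch) end
- hook (a point): edge of the module's fixed hook tongue, (14.4, 0, -6.1) mm in its frame. The tongue, 2.6 mm thick, over the whole width, reaches from the recess wall at x 18.3 in to x 14; its front slopes from z -3.3 at the wall to -4.9. Ends of the housing reach back to z -8, at x 18.3 to 45 and x -45 to -23 (skirts to -18.5). With the catch end raised 12 to 18 deg it slips behind the rail's upper flange, moving to -x
- catch (a joint): orange spring catch at the module's lower end, slides along its x: 0 m = out (also when free), up to 0.0045 pushed back. Nose at x -14, z -4 to -2.8, sloping to x -17, z -7.7. Pressed over the rail's lower flange it gives way about 3 mm (1.8 N + 0.45 N/mm; takes 3 to 10 N of pressing) and springs out behind it once the seating face is within 0.8 mm of the rail
- cabinet: open grey steel control cabinet on a stand, fixed, tipped 20 deg from lying flat: its top end is the higher one, away from the robot. Outside 200 (x) x 280 (y) x 100 mm deep (z). Origin: centre of the outside of its back; x up the slope to its top, y along the rail, z out of the opening. Grey wiring ducts to z 40 fill x 66 to 90 and -90 to -66
- opening (a point): centre of the cabinet's opening, (0, 0, 100) mm in its frame; the opening in the front frame (z 98 to 100) is x -80 to 80, y -120 to 120
- slot (a point): (0, 10, 30) mm in the cabinet: middle of the free rail. Bright zinc top-hat rail along y, centred at x 0, 35 mm wide; flanges 12.5 to 17.5 mm from its middle, 2 mm thick, 13 mm free behind, open channel between. It is on depth-adjustable brackets: its front face lies somewhere from z 27.5 to 32.5, not measured, to be felt. Rigid; its contacts together must stay under 40 N
- terminals (a point): (0, -60, 30) mm in the cabinet: inner end of the row of terminals on the rail (y -112 to -60, x -26 to 26, 42 mm above the rail's face). At the other end of the free rail an end clamp, y 80 to 90, x -24 to 24, 32 mm above the rail's face
- stand: plywood stand that carries cabinet and rail, 196 x 260 mm, fixed; origin on the bench, 42 mm below the cabinet's origin, z up
- relay: blue rail relay, 18 x 90 x 70 mm, loose, standing on its back: not to be used; origin 8 mm above the bench
- meter: yellow multimeter lying face up, 150 x 78 x 40 mm, loose; origin under its middle
- tester: green and black hand tester, 110 x 60 x 32 mm, loose; origin under its middle
- driver: screwdriver, 190 mm long, loose; lies along its x
- cap: small red screw cap, 34 mm across, 28 mm high, loose; origin under its middle
- reel: small metal wire reel, 54 mm across, 30 mm high, loose; origin under its middle

How it is judged:
By the outcome, as a careful person would: the job done as asked, in the order asked, and still so for the second after the job is handed in, with the robot touching nothing.
It also fails if it takes over 58 s, if anything falls off the work surface, if the arm or the gripper's body presses on something with over 40 N, if the wrist force passes 120 N, or if a joint passes its speed limit or range.

## Robot

A 6-joint arm with a two-finger parallel gripper is mounted at the origin on the work surface. World frame = base frame: x ahead of the robot, y to its left, z up, the work surface at z = 0. Lengths are in m, angles in rad, forces in N, time in s.
With the tool pointing down it reaches from about 0.3 to 0.825 m from the base axis. Payload 5.4 kg.
Tool frame: the origin (TCP) lies at the very end of the fingers, on their centre line; the grasp point (between the pads) lies 19 mm behind it; z points along the fingers, x is the direction in which the jaws open and shut, and the axes are right-handed (so a half turn about z gives the same grasp; the last joint's range is limited). The gripper opens to 92 mm and grips with 3 to 60 N. Pads are 20 mm wide; open, the fingers measure 128 mm over their backs; the gripper's body (75 mm by 189 mm) begins 69 mm behind the grasp point.
Start: joints at [1.001, 0.158, 1.597, -0, 1.386, -0.21], TCP at [0.202, 0.538, 0.215] pointing down, gripper open.
Joint ranges: [-2.91, 2.91], [-0.94, 2.29], [0.18, 2.7], [-1.29, 4.43], [0.17, 2.64], [-3, 3]. Speed limits (rad/s): [2.57, 2.57, 3.14, 3.14, 3.14, 3.14].

## Interface

Orientations are given as a rotation vector (axis times angle).
In Python, from workcell import bot gives the robot as it stands. Calls block until the motion is done:
- bot.goto(position, orientation): joint-space move of the TCP to a pose.
- bot.line_to(position, rot=None, max_speed=0.15): straight line of the TCP; rot=None keeps the orientation; max_speed is the mean speed in m/s.
- bot.set_joints(angles): joint-space move.
- bot.set_gripper(opening, newtons=None): opening from 0.0 (shut) to 1.0 (fully open); newtons is the grip in N (None keeps the last); returns when the fingers have stopped.
- bot.hold(seconds).
- bot.inverse_kinematics(position, orientation): joint angles nearest the present ones, or None.
- bot.read_camera(name): name is "side" or "top"; returns a dict with "pixels" (480x640x3 uint8, blue, green, red), "fx", "fy", "cx", "cy" (pixels), "R" (3x3) and "t" (3): a world point X has camera coordinates R X + t. Camera axes: x right, y down, z forward; pixel columns grow to the right and rows downward; lengths in m; the calibration is good to about 2 mm. A picture is of the moment at which its call begins. There is no depth.
A pose or a line that the arm cannot do raises bot.MotionError and nothing moves.
- bot.job_done(): hands the job in, once; it reports no verdict.
Readings, each from a call of its own:
- bot.current_clock(): time.
- bot.current_joints(): joint angles.
- bot.current_joint_vel(): joint speeds.
- bot.current_effort(): joint torques, N m.
- bot.current_ee_pos(): TCP position.
- bot.current_tool_rot(): TCP orientation.
- bot.current_contact_force(): force on the tool from outside, world axes, zero at the start.
- bot.current_ft_torque(): the same for the moment, N m.
- bot.current_opening(): opening from 0.0 (shut) to 1.0 (fully open).
Only numpy, scipy, OpenCV 4.12 (cv2) and the standard library are available. Lean on these libraries where they do the work, as an engineer would, in place of code of your own. Each camera call takes 0.05 s, during which the arm holds its last target.

## Working session

There is one attempt and no reset: what is moved stays moved. The work goes in short steps, each a Python script; the robot and the scene stay as the last script left them, time stands still between calls to the robot, and variables do not carry over. Pictures are saved under pics/ and viewed, and the job is handed in when it is done.

```bash
ls; mkdir -p pics; python3 - <<'E'
from workcell import bot
import cv2
for n in("side","top"):
    c=bot.read_camera(n); cv2.imwrite(f"pics/{n}0.png",c["pixels"]); print(n,c["fx"],c["fy"],c["cx"],c["cy"],c["R"],c["t"])
print(bot.current_clock(),bot.current_contact_force(),bot.current_opening(),bot.current_tool_rot())
E
```

```text
pics
side 572.6458630737598 572.6458630737598 318.202275321096 240.38611081451833 [[ 0.99917882 -0.03440852  0.02139472]
 [-0.00637509 -0.65496538 -0.755632  ]
 [ 0.04001298  0.75487509 -0.65464689]] [-0.58001709  0.13875776  1.34409423]
top 453.6463302771281 453.6463302771281 323.0046295995898 243.8984917421236 [[-0.0297457  -0.99946899  0.01330177]
 [-0.99758111  0.02884781 -0.06324345]
 [ 0.06282614 -0.01515082 -0.99790948]] [0.047085   0.56063058 1.30339581]
0.1 [ 0.30349084 -0.83070911  0.36711408] 0.9999321796920486 [ 2.58249377e+00  1.78776891e+00 -2.45647515e-03]
```

View pics/side0.png

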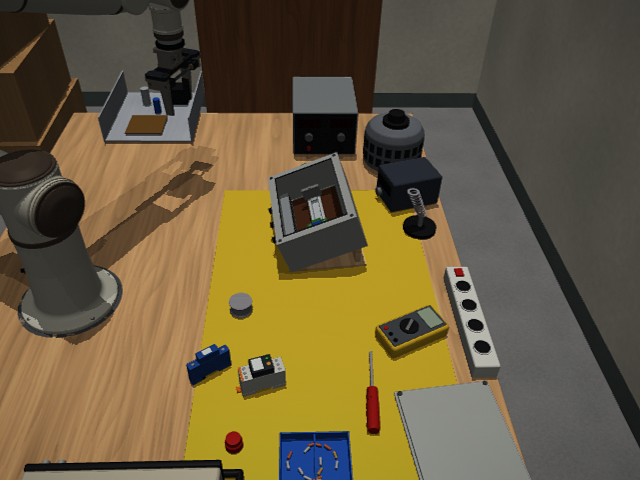

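View pics/top0.png

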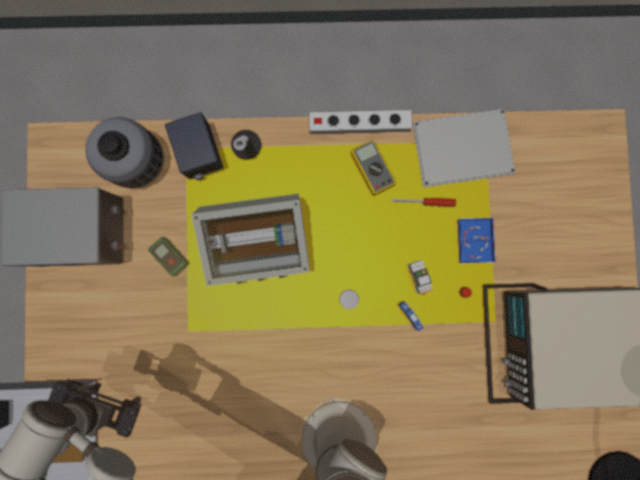

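```bash
python3 - <<'E'
import cv2,numpy as np
t=cv2.imread("pics/top0.png");s=cv2.imread("pics/side0.png")
def z(im,x0,y0,x1,y1,f): return cv2.resize(im[y0:y1,x0:x1],None,fx=f,fy=f,interpolation=cv2.INTER_CUBIC)
cv2.imwrite("pics/tc.png",z(t,185,185,320,295,5.9))
cv2.imwrite("pics/tm.png",np.hstack([z(t,390,250,440,300,8),z(s,230,340,295,405,400/65)[:400,:400]]))
cv2.imwrite("pics/sc.png",z(s,260,145,375,275,4.5))
E
```

```text
(no output)
```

View pics/tc.png

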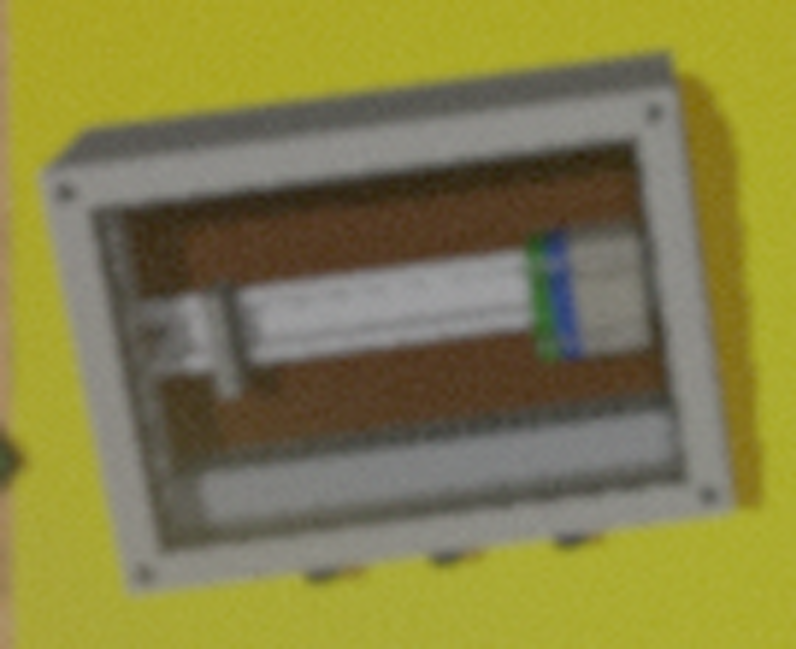

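View pics/tm.png

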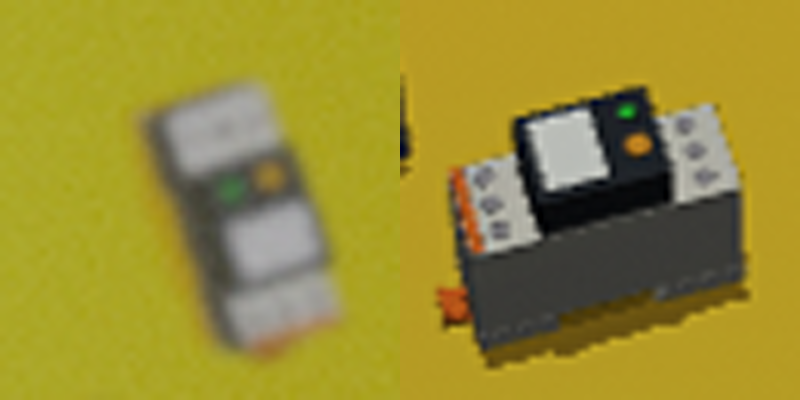

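View pics/sc.png

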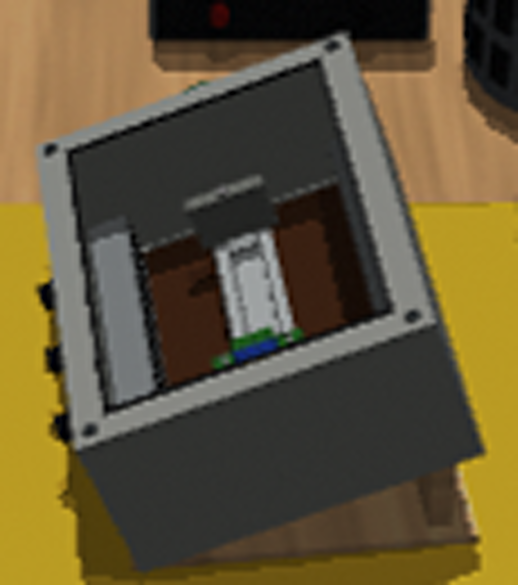

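```bash
cat > h.py <<'E'
import numpy as np,cv2
from scipy.spatial.transform import Rotation as Ro
C={"side":(572.6458630737598,318.202275321096,240.38611081451833,np.array([[0.99917882,-0.03440852,0.02139472],[-0.00637509,-0.65496538,-0.755632],[0.04001298,0.75487509,-0.65464689]]),np.array([-0.58001709,0.13875776,1.34409423])),
"top":(453.6463302771281,323.0046295995898,243.8984917421236,np.array([[-0.0297457,-0.99946899,0.01330177],[-0.99758111,0.02884781,-0.06324345],[0.06282614,-0.01515082,-0.99790948]]),np.array([0.047085,0.56063058,1.30339581]))}
def ray(n,p):
    f,cx,cy,R,t=C[n]; d=R.T@np.array([(p[0]-cx)/f,(p[1]-cy)/f,1.]); return -R.T@t,d/np.linalg.norm(d)
def onz(n,p,z):
    o,d=ray(n,p); return o+d*(z-o[2])/d[2]
def tri(ps,pt):
    o1,d1=ray("side",ps);o2,d2=ray("top",pt)
    s=np.linalg.lstsq(np.c_[d1,-d2],o2-o1,rcond=None)[0]
    a=o1+s[0]*d1;b=o2+s[1]*d2; return (a+b)/2,np.linalg.norm(a-b)*1000
def proj(n,X):
    f,cx,cy,R,t=C[n]; c=R@np.asarray(X)+t; return np.array([f*c[0]/c[2]+cx,f*c[1]/c[2]+cy])
E
python3 - <<'E'
from h import *
from workcell import bot
ims={}
for n in("side","top"):
    ims[n]=np.mean([bot.read_camera(n)["pixels"].astype(float) for _ in range(3)],0).clip(0,255).astype(np.uint8)
    cv2.imwrite(f"pics/{n}_avg.png",ims[n])
def zo(im,x0,y0,w,h,f):
    z=cv2.resize(im[y0:y0+h,x0:x0+w],None,fx=f,fy=f,interpolation=cv2.INTER_CUBIC)
    for k in range(0,w,5): cv2.putText(z,str(x0+k),(k*f,8),0,.3,(255,0,255),1); z[:,k*f]=(z[:,k*f]*.7).astype(np.uint8)
    for k in range(0,h,5): cv2.putText(z,str(y0+k),(0,k*f+4),0,.3,(255,0,255),1); z[k*f]=(z[k*f]*.7).astype(np.uint8)
    return z
cv2.imwrite("pics/zs.png",zo(ims["side"],232,345,60,55,13)[:600,:800])
cv2.imwrite("pics/zt.png",zo(ims["top"],400,255,40,42,14)[:600])
E
```

```text
(no output)
```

View pics/zs.png

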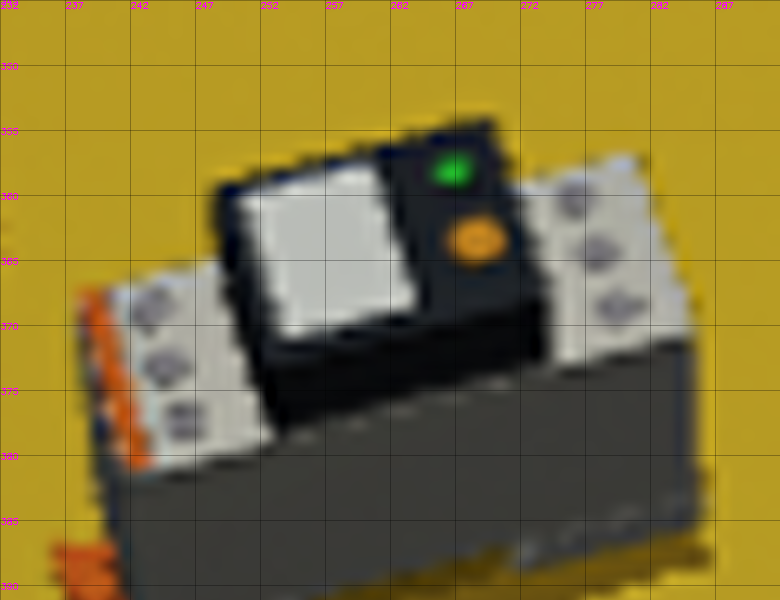

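View pics/zt.png

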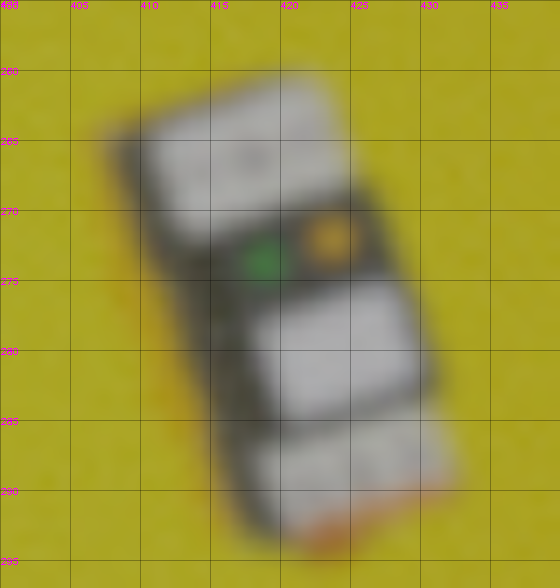

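```bash
python3 - <<'E'
from h import *
np.set_printoptions(precision=4,suppress=True)
S=lambda p:(232+(p[0]+.5)/13-.5,345+(p[1]+.5)/13-.5)
T=lambda p:(400+(p[0]+.5)/14-.5,255+(p[1]+.5)/14-.5)
for n,a,b in(("g",(453,171),(266,263)),("o",(477,240),(332,240)),("w",(329,250),(336,349))): print(n,*tri(S(a),T(b)))
def quad(n,ps,z):
    P=np.array([onz(n,p,z) for p in ps])[:,:2]
    l=(P[1]+P[2]-P[0]-P[3])/2; w=(P[0]+P[1]-P[2]-P[3])/2
    print(n,"c",P.mean(0),"L",np.linalg.norm(l),"yaw",np.degrees(np.arctan2(l[1],l[0])),"W",np.linalg.norm(w),np.degrees(np.arctan2(w[1],w[0])))
quad("side",[S(p) for p in((85,290),(630,157),(692,340),(125,475))],.052)
quad("side",[S(p) for p in((215,190),(490,120),(545,298),(268,362))],.070)
quad("top",[T(p) for p in((285,540),(150,135),(320,72),(460,485))],.052)
# cabinet screws
g={n:cv2.cvtColor(cv2.imread(f"pics/{n}_avg.png"),cv2.COLOR_BGR2GRAY).astype(float) for n in C}
def dark(n,p,r=3):
    x,y=int(round(p[0])),int(round(p[1])); w=g[n][y-r:y+r+1,x-r:x+r+1]; m=np.clip(np.median(w)-8-w,0,None)
    yy,xx=np.mgrid[-r:r+1,-r:r+1]; return x+(m*xx).sum()/m.sum(),y+(m*yy).sum()/m.sum()
tp=[(66,191),(655,112),(709,496),(145,573)]; sp=[(333,45),(412,316),(90,430),(50,149)]
W=[]
for a,b in zip(sp,tp):
    ps=dark("side",(260+a[0]/4.5-.4,145+a[1]/4.5-.4)); pt=dark("top",(185+b[0]/5.9-.4,185+b[1]/5.9-.4))
    X,e=tri(ps,pt); W.append(X); print(np.array(ps),np.array(pt),X,e)
W=np.array(W); d=[np.linalg.norm(W[i]-W[(i+1)%4]) for i in range(4)]; print("sides",d)
hx,hy=(d[1]+d[3])/4,(d[0]+d[2])/4
L=np.array([(hx,hy,.1),(hx,-hy,.1),(-hx,-hy,.1),(-hx,hy,.1)])
R,_=Ro.align_vectors(W-W.mean(0),L-L.mean(0)); t=W.mean(0)-R.apply(L.mean(0))
print("cab",t,R.as_matrix(),R.as_euler("ZYX",degrees=True)); print("slot",t+R.apply([0,.01,.03]))
E
```

```text
g [ 0.4681 -0.2323  0.072 ] 0.8129845773056432
o [ 0.4722 -0.2456  0.0723] 0.8935261745713082
w [ 0.4502 -0.2459  0.0707] 1.6691049011249057
side c [ 0.4569 -0.244 ] L 0.08740383269630476 yaw 15.542936657174868 W 0.03569649424398842 104.98133975426857
side c [ 0.4569 -0.2439] L 0.04299630161331815 yaw 15.838961767376196 W 0.0341274639564875 106.21171860300899
top c [ 0.4591 -0.244 ] L 0.08671326328366996 yaw 16.262552419603132 W 0.0371007136118155 106.99914766174538
[333.2194 153.2811] [195.6278 217.2444] [0.6293 0.3573 0.1755] 0.6179615082958652
[351.7336 215.775 ] [295.616 203.656] [0.6589 0.1008 0.1668] 0.21199724761267916
[280.3479 240.7215] [304.75   268.6058] [0.491  0.0833 0.1062] 0.6248150577362896
[271.0435 177.9082] [209.0957 281.887 ] [0.4624 0.3412 0.1077] 0.4187489310029198
sides [np.float64(0.2582885253370784), np.float64(0.17933582788997274), np.float64(0.25945900229037117), np.float64(0.18086705732101407)]
cab [0.5956 0.2265 0.0456] [[ 0.9293 -0.1108 -0.3523]
 [ 0.0963  0.9936 -0.0584]
 [ 0.3565  0.0204  0.9341]] [  5.9144 -20.8858   1.2511]
slot [0.584  0.2347 0.0739]
```

```bash
python3 - <<'E'
from h import *
np.set_printoptions(precision=4,suppress=True)
sp=[(333.22,153.28),(351.73,215.775),(280.35,240.72),(271.04,177.91)];tp=[(195.63,217.24),(295.62,203.66),(304.75,268.61),(209.1,281.89)]
z=.042+.1*np.cos(np.radians(20))+.09*np.sin(np.radians(20))*np.array([1,1,-1,-1])
for n,q in(("side",sp),("top",tp)):
    P=np.array([onz(n,p,zz) for p,zz in zip(q,z)])[:,:2]
    ex=(P[0]+P[1]-P[2]-P[3]);ey=P[0]+P[3]-P[1]-P[2]
    c=P.mean(0); print(n,c,"yaws",np.degrees(np.arctan2(ex[1],ex[0])),np.degrees(np.arctan2(-ey[0],ey[1])),np.linalg.norm(ex)/2,np.linalg.norm(ey)/2)
E
```

```text
side [0.5605 0.2253] yaws 7.216642691566855 6.225535788040489 0.1691394921575059 0.2668704167583605
top [0.5608 0.2214] yaws 5.973365055115785 6.206687593099618 0.16917487127660188 0.26014515941887617
```

```bash
cat >> h.py <<'E'
np.set_printoptions(precision=4,suppress=True)
YAW=np.radians(6.2)
RC=(Ro.from_euler("z",YAW)*Ro.from_euler("y",-np.radians(20))).as_matrix()
CF=np.array([.5607,.2222,.042+.1*np.cos(np.radians(20))])
CO=CF-.1*RC[:,2]
F=np.array([[0,1,0],[1,0,0],[0,0,-1.]])   # tool axes (cols) in module frame
FLIP=np.diag([-1,-1,1.])
GX,GZ=-.005,.017   # tcp in module frame
def tcp_from_mod(Rm,pm,flip=False,g=None):
    g=(GX,0,GZ) if g is None else g
    Rt=Rm@F
    if flip: Rt=Rt@FLIP
    return pm+Rm@np.array(g),Ro.from_matrix(Rt).as_rotvec()
def mod_in_cab(ox,oy,oz,th,flip=False,g=None,yawc=0):
    """mm, deg; th raises catch end"""
    Rm=RC@Ro.from_euler("z",yawc).as_matrix()@Ro.from_euler("y",np.radians(th)).as_matrix()
    return tcp_from_mod(Rm,CO+RC@np.array([ox,oy,oz])/1000,flip,g)
E
python3 - <<'E'
from h import *
from workcell import bot
Rm=Ro.from_euler("z",np.radians(15.9)).as_matrix()
for fl in(0,1):
    for h in(.10,0): 
        p,r=tcp_from_mod(Rm,np.array([.458,-.244,.008+h]),fl); q=bot.inverse_kinematics(p,r); print(fl,h,p,None if q is None else np.array(q))
    for a in((0,10,130,15),(-3,10,38,0),(0,10,30,0)):
        p,r=mod_in_cab(*a,flip=fl); q=bot.inverse_kinematics(p,r); print(fl,a,p,None if q is None else np.array(q))
E
```

```text
0 0.1 [ 0.4532 -0.2454  0.125 ] [-0.731   0.0932  1.8535  0.      1.1949 -2.5793]
0 0 [ 0.4532 -0.2454  0.025 ] [-0.731   0.2455  1.907   0.      0.9891 -2.5793]
0 (0, 10, 130, 15) [0.543  0.2303 0.1807] [ 0.201   0.1561  1.6704 -0.0086  1.2281 -1.4755]
0 (-3, 10, 38, 0) [0.5674 0.233  0.0909] [ 0.2118  0.1514  1.9077 -0.0527  0.7358 -1.4343]
0 (0, 10, 30, 0) [0.573  0.2336 0.0845] [ 0.2106  0.1744  1.8964 -0.0528  0.7241 -1.4349]
1 0.1 [ 0.4532 -0.2454  0.125 ] [-0.731   0.0932  1.8535 -0.      1.1949  0.5622]
1 0 [ 0.4532 -0.2454  0.025 ] [-0.731   0.2455  1.907  -0.      0.9891  0.5622]
1 (0, 10, 130, 15) [0.543  0.2303 0.1807] [ 0.201   0.1561  1.6704 -0.0086  1.2281  1.6661]
1 (-3, 10, 38, 0) [0.5674 0.233  0.0909] [ 0.2118  0.1514  1.9077 -0.0527  0.7358  1.7072]
1 (0, 10, 30, 0) [0.573  0.2336 0.0845] [ 0.2106  0.1744  1.8964 -0.0528  0.7241  1.7066]
```

```bash
python3 - <<'E'
from h import *
from workcell import bot
t0=bot.current_clock()
Rm=Ro.from_euler("z",np.radians(15.9)).as_matrix()
p,r=tcp_from_mod(Rm,np.array([.458,-.244,.008]),1)
P0=bot.current_ee_pos()
bot.line_to(np.array(P0)+[0,0,.13],max_speed=.25); print(bot.current_clock())
bot.goto(p+[0,0,.12],r);print(bot.current_clock())
bot.set_gripper(.7,20)
cv2.imwrite("pics/top1.png",bot.read_camera("top")["pixels"]);cv2.imwrite("pics/side1.png",bot.read_camera("side")["pixels"])
print(bot.current_clock(),bot.current_ee_pos(),p)
s=cv2.imread("pics/side1.png")[290:440,160:360];t=cv2.imread("pics/top1.png")[210:360,350:500]
cv2.imwrite("pics/v1.png",np.hstack([cv2.resize(s,(533,400)),cv2.resize(t,(400,400))])[:, :800] if 0 else cv2.resize(np.hstack([cv2.resize(s,(533,400)),cv2.resize(t,(400,400))]),(798,342)))
E
```

```text
1.0667
4.0417
4.7167 [ 0.4532 -0.2454  0.145 ] [ 0.4532 -0.2454  0.025 ]
```

View pics/v1.png

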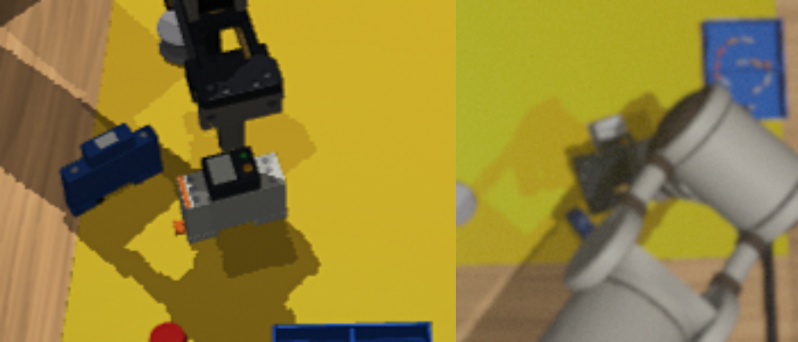

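```bash
python3 - <<'E'
from h import *
from workcell import bot
Rm=Ro.from_euler("z",np.radians(15.9)).as_matrix()
p,r=tcp_from_mod(Rm,np.array([.458,-.244,.008]),1)
bot.line_to(p+[0,0,.06],max_speed=.15)
a=bot.current_contact_force()
bot.line_to(p+[0,0,.02],max_speed=.1); print(a,bot.current_contact_force())
bot.line_to(p,max_speed=.08); print(bot.current_contact_force(),bot.current_clock())
bot.set_gripper(0,35); print(bot.current_opening()*92,bot.current_contact_force(),bot.current_clock())
cv2.imwrite("pics/side2.png",bot.read_camera("side")["pixels"])
bot.line_to(p+[0,0,.03],max_speed=.08); print(bot.current_contact_force())
cv2.imwrite("pics/side3.png",bot.read_camera("side")["pixels"]); print(bot.current_clock(),bot.current_ee_pos())
a=[cv2.resize(cv2.imread(f"pics/side{k}.png")[290:440,180:360],(400,333)) for k in(2,3)]
cv2.imwrite("pics/v2.png",np.hstack(a))
E
```

```text
[0.3668 0.0808 0.1702] [-0.3594 -0.4803  0.2927]
[0.0634 0.5339 0.6119] 6.2167
35.54687112945813 [1.6251 0.3766 2.1928] 6.75
[-0.0508 -0.1276 -0.9588]
7.375 [ 0.453  -0.2452  0.0548]
```

View pics/v2.png

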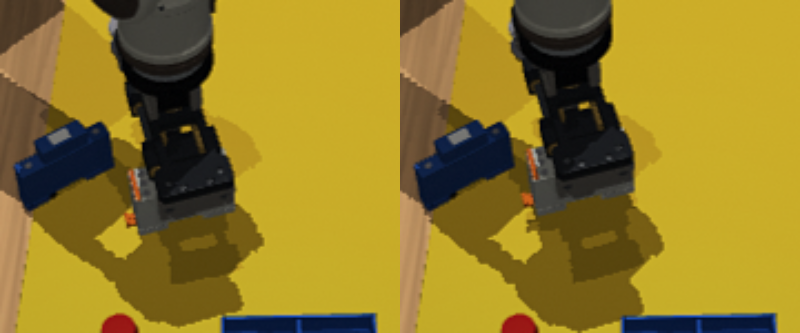

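```bash
python3 - <<'E'
from h import *
from workcell import bot
P=np.array(bot.current_ee_pos())
bot.line_to(P+[0,0,.22],max_speed=.25); print(bot.current_clock())
p,r=mod_in_cab(6,10,150,15,1); bot.goto(p,r); print(bot.current_clock(),bot.current_ee_pos(),p)
for n in C: cv2.imwrite(f"pics/{n}4.png",bot.read_camera(n)["pixels"])
F=[];
for _ in range(10): F.append(bot.current_contact_force())
print(np.mean(F,0),np.std(F,0),bot.current_clock())
s=cv2.imread("pics/side4.png")[90:290,230:400];t=cv2.imread("pics/top4.png")[170:310,170:340]
cv2.imwrite("pics/v4.png",np.hstack([cv2.resize(s,(425,500)),cv2.resize(t,(375,309),interpolation=cv2.INTER_CUBIC)] if 0 else [cv2.resize(s,(510,600))]))
cv2.imwrite("pics/v4t.png",cv2.resize(t,None,fx=4,fy=4,interpolation=cv2.INTER_CUBIC))
E
```

```text
8.4083
10.1833 [0.5422 0.2293 0.2016] [0.5418 0.2302 0.2015]
[-0.5779 -0.2053 -1.6559] [0. 0. 0.] 10.2833
```

View pics/v4.png

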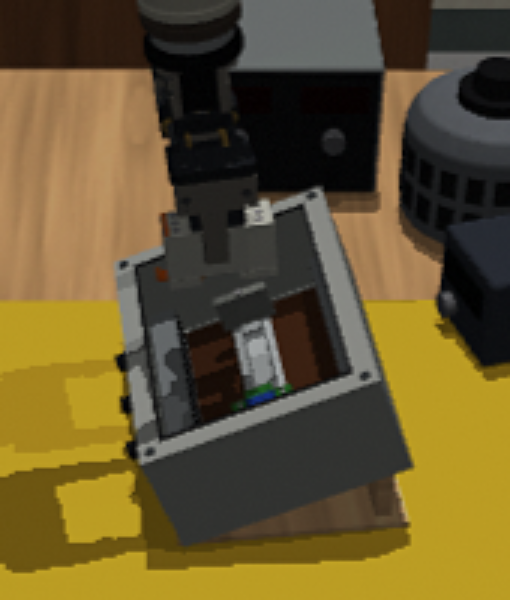

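View pics/v4t.png

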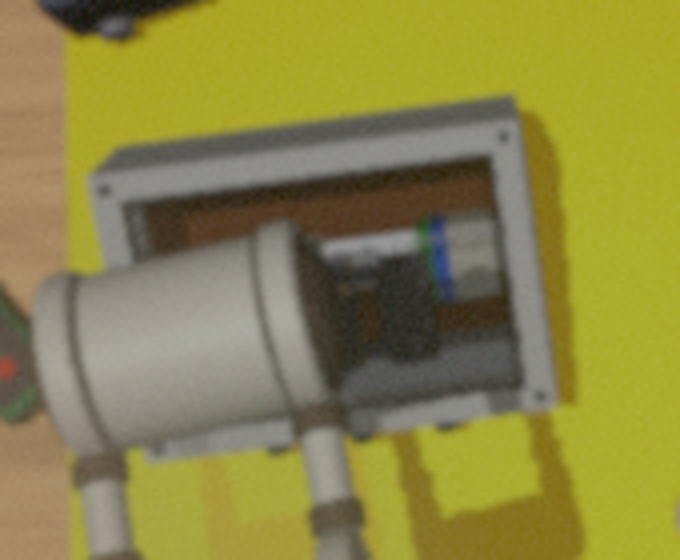

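```bash
python3 - <<'E'
from h import *
from workcell import bot
P=np.array(bot.current_ee_pos()); Rt=Ro.from_rotvec(bot.current_tool_rot()).as_matrix()
np.save("p4.npy",np.r_[P,Rt.ravel()])
Rm=Rt@FLIP@F.T
pm=P-Rm@np.array([GX,0,GZ])
z=cv2.resize(cv2.imread("pics/side4.png")[140:195,265:345],None,fx=10,fy=10,interpolation=cv2.INTER_CUBIC)
for X in [(-45,-18,44),(45,-18,44),(45,-18,-8),(-45,-18,-8),(-45,18,44),(45,18,44),(18.3,-18,-8),(-22.5,-18,62),(22.5,-18,62)]:
    q=proj("side",pm+Rm@np.array(X)/1000); print(X,q)
    c=tuple(int(v) for v in ((q-[265,140]+.5)*10)); cv2.drawMarker(z,c,(0,0,255),0,12,1)
cv2.imwrite("pics/z4.png",z)
E
```

```text
(-45, -18, 44) [284.6394 169.4555]
(45, -18, 44) [321.7081 164.4343]
(45, -18, -8) [323.001  182.0107]
(-45, -18, -8) [286.8448 186.9791]
(-45, 18, 44) [283.2115 161.2385]
(45, 18, 44) [319.5772 156.3462]
(18.3, -18, -8) [312.3047 183.4805]
(-22.5, -18, 62) [293.2277 161.9192]
(22.5, -18, 62) [311.9254 159.3996]
```

View pics/z4.png

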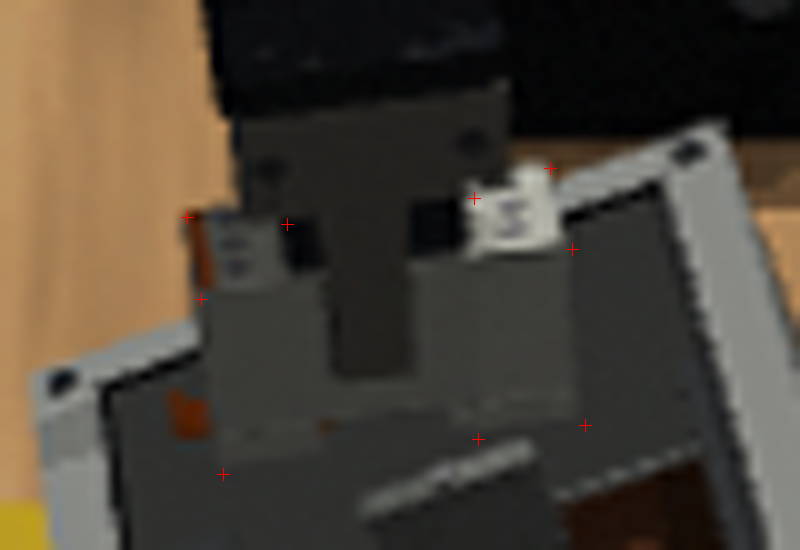

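```bash
cat >> h.py <<'E'
def state(bot,g=None):
    """module pose in cab: ox,oy,oz mm, th deg from actual tcp"""
    g=(GX,0,GZ) if g is None else g
    P=np.array(bot.current_ee_pos()); Rt=Ro.from_rotvec(bot.current_tool_rot()).as_matrix()
    Rm=Rt@FLIP@F.T; pm=P-Rm@np.array(g)
    o=RC.T@(pm-CO)*1000; e=Ro.from_matrix(RC.T@Rm).as_euler("ZYX",degrees=True)
    return np.r_[o,e[1],e[0]]
def fc(bot): return RC.T@np.array(bot.current_contact_force())
E
python3 - <<'E'
from h import *
from workcell import bot
def mv(ox,oy,oz,th,v=.15):
    p,r=mod_in_cab(ox,oy,oz,th,1); bot.line_to(p,r,max_speed=v)
mv(-3.3,10,130,0,.1); print(bot.current_clock(),state(bot))
mv(-3.3,10,60,0,.12); print(bot.current_clock(),state(bot),fc(bot))
mv(-3.3,10,44,0,.06); bot.hold(.15); b=fc(bot); print(bot.current_clock(),state(bot),b)
for k in range(26):
    oz=43.5-.4*k; mv(-3.3,10,oz,0,.03); f=fc(bot)-b
    if k%4==0 or f[2]>1.2: print(k,bot.current_clock(),oz,state(bot),f)
    if f[2]>2.2: break
bot.hold(.1); print(state(bot),fc(bot)-b,bot.current_ft_torque())
E
```

```text
10.7167 [ -3.4409   9.5526 130.3425   0.0756  -0.0249]
11.45 [-2.13   10.0102 60.5033 -0.0663 -0.009 ] [-0.6514 -0.1624 -0.9224]
12.0167 [-3.0565 10.0461 44.2005 -0.0262  0.0014] [-0.2967 -0.1317 -1.7928]
0 12.2667 43.5 [-3.2147 10.0336 43.6167 -0.0103  0.0026] [-0.413  -0.6084  0.3205]
4 13.2667 41.9 [-3.3332 10.002  41.8765  0.0037  0.0016] [-0.2681  0.3017 -0.0112]
8 14.2667 40.3 [-3.3387  9.9898 40.2774  0.0032  0.0007] [-0.5681  0.3304  0.5482]
12 15.2667 38.7 [-3.3192  9.9802 38.6718  0.0024 -0.0023] [ 0.1675 -0.4985  0.8694]
15 16.0167 37.5 [-3.3239 10.0122 37.4743  0.0034  0.0021] [-0.0803 -0.0194  1.4454]
16 16.2667 37.1 [-3.3165  9.9957 37.0744  0.0014 -0.0005] [-0.4122 -0.3492  1.152 ]
19 17.0167 35.9 [-3.2119 10.0097 36.0351 -0.0047 -0.0009] [-1.0818 -0.4972  2.5133]
[-3.1865 10.0174 36.0499 -0.0079  0.0016] [-1.6661  0.1726  3.4622] [-0.0931  0.4541 -0.021 ]
```

```bash
python3 - <<'E'
from h import *
from workcell import bot
def mv(ox,oy,oz,th,v=.15):
    p,r=mod_in_cab(ox,oy,oz,th,1); bot.line_to(p,r,max_speed=v)
mv(-3.3,10,39,0,.04); mv(-5.5,10,39,0,.04); bot.hold(.1); b=fc(bot); print(bot.current_clock(),state(bot),b)
for oz in(38,37.3,36.7,36.3,36,35.7,35.4,35.1,34.8):
    mv(-5.5,10,oz,0,.03); f=fc(bot)-b; print(oz,state(bot),f)
    if f[2]>2.2: break
mv(-5.5,10,39,0,.05);print(bot.current_clock(),fc(bot))
E
```

```text
17.7167 [-5.6098 10.0057 38.9387  0.0075  0.0002] [-0.1871 -0.3003 -1.1611]
38 [-5.5633  9.9848 37.9009  0.0095 -0.002 ] [-0.744   0.2417 -1.0098]
37.3 [-5.5677  9.9834 37.2236  0.0086  0.0002] [-0.1824 -0.232  -0.2652]
36.7 [-5.5059 10.0062 36.6774  0.0012 -0.0016] [-0.0662  0.6989  1.0638]
36.3 [-5.4831  9.9939 36.3092 -0.001   0.0004] [0.2949 0.7053 0.5703]
36 [-5.4015 10.0012 36.0576 -0.0085  0.001 ] [-1.019   0.3987  1.5931]
35.7 [-5.4271 10.0187 36.0104  0.0039  0.0051] [-3.8086  0.3648  6.1644]
19.4667 [-0.6974 -0.6287 -0.1332]
```

```bash
python3 - <<'E'
from h import *
from workcell import bot
def mv(ox,oy,oz,th,v=.15):
    p,r=mod_in_cab(ox,oy,oz,th,1); bot.line_to(p,r,max_speed=v)
f0=28.05
mv(8,10,f0+22,15,.08); print(bot.current_clock(),state(bot),fc(bot))
mv(8,10,f0+7.5,15,.06); bot.hold(.1); b=fc(bot)
mv(8,10,f0+5.35,15,.03); bot.hold(.1); print(bot.current_clock(),state(bot),b,fc(bot)-b)
ox=8
while ox>-2.6:
    ox-=.7; mv(ox,10,f0+5.35,15,.03); f=fc(bot)-b; print(round(ox,2),state(bot),f)
    if np.abs(f[[0,2]]).max()>3: break
print(bot.current_clock())
E
```

```text
19.9167 [ 7.8546  9.8896 49.277  14.9515 -0.0189] [-0.723   0.227  -0.3509]
20.7583 [ 9.1938 10.0417 34.0618 14.8837 -0.001 ] [-2.9201  0.4813 -8.9893] [ 2.3314 -1.0988  7.7377]
7.3 [ 7.4957 10.0166 33.5695 14.9779 -0.0009] [ 2.0406 -0.6121  8.0773]
21.0083
```

```bash
python3 - <<'E'
from h import *
from workcell import bot
def mv(ox,oy,oz,th,v=.15):
    p,r=mod_in_cab(ox,oy,oz,th,1); bot.line_to(p,r,max_speed=v)
f0=28.05
bot.hold(.2); b=fc(bot); print(state(bot),b)
ox=7.3
while ox>-2.6:
    ox-=.7; mv(ox,10,f0+5.35,15,.03); f=fc(bot)-b; print(round(ox,2),state(bot),f)
    if np.abs(f[[0,2]]).max()>3: break
print(bot.current_clock())
E
```

```text
[ 7.3124  9.986  33.4159 14.9999 -0.0042] [-0.4417  0.0679 -0.7535]
6.6 [ 6.5133  9.9928 33.3808 15.0067 -0.0014] [-0.8843 -0.4938 -0.0791]
5.9 [ 5.845   9.9873 33.3976 15.0034 -0.0013] [ 0.7207 -0.543   0.0181]
5.2 [ 5.126   9.9986 33.3732 15.0048  0.0016] [-0.4483 -0.204  -0.9321]
4.5 [ 4.4254 10.0366 33.3945 15.0039  0.004 ] [-0.1679 -0.213  -0.1196]
3.8 [ 3.73   10.0057 33.3766 15.0047  0.0007] [ 0.0865  0.513  -0.7243]
3.1 [ 3.0175 10.0083 33.3909 15.0058  0.0008] [ 0.5984  0.0246 -0.7524]
2.4 [ 2.3156  9.986  33.3818 15.0051  0.0017] [0.1793 0.0465 0.1913]
1.7 [ 1.6335  9.9881 33.3888 15.006   0.001 ] [ 0.2609  0.8851 -1.2128]
1.0 [ 1.2824  9.9932 33.4815 14.9652 -0.0021] [ 1.3056 -0.1274 -0.3804]
0.3 [ 1.0873 10.0012 33.5045 14.9041 -0.005 ] [ 2.8806 -0.5102 -1.6259]
-0.4 [ 1.0179  9.9878 33.5149 14.8229 -0.0083] [ 4.9728 -0.4623 -3.7735]
23.9583
```

```bash
cat >> h.py <<'E'
F0=28.05; D=.7
def rock(th,m=.3,dz=.5):
    s,c,t=np.sin(np.radians(th)),np.cos(np.radians(th)),np.tan(np.radians(th))
    k=dz*th/15
    return 17.5-(18.3*c-(2+k)*t)+m+D,10,F0+18.3*s+k,th
E
python3 - <<'E'
from h import *
from workcell import bot
def mv(a,v=.03):
    p,r=mod_in_cab(*a,1); bot.line_to(p,r,max_speed=v)
b=np.array([-.44,.0,-.9])
for th in[15,14,13,12,11,10,9,8,7.2,6.4,5.6,5,4.5,4]:
    mv(rock(th)); f=fc(bot)-b; print(th,np.round(rock(th),2),state(bot),f,bot.current_ft_torque())
    if np.linalg.norm(f)>9: break
print(bot.current_clock())
cv2.imwrite("pics/side5.png",bot.read_camera("side")["pixels"])
cv2.imwrite("pics/v5.png",cv2.resize(cv2.imread("pics/side5.png")[130:280,255:375],None,fx=4,fy=4,interpolation=cv2.INTER_CUBIC))
E
```

```text
15 [ 1.49 10.   33.29 15.  ] [ 1.1974  9.9544 33.2984 15.0471  0.0035] [ 1.8886 -0.0154  0.9687] [ 0.009  -0.0186 -0.0418]
14 [ 1.36 10.   32.94 14.  ] [ 0.9494 10.0433 32.8715 14.0251  0.0053] [ 1.4846 -0.7382 -0.5586] [ 0.0075 -0.0546 -0.0278]
13 [ 1.23 10.   32.6  13.  ] [ 0.9056 10.0237 32.5931 13.0342  0.004 ] [ 1.1525 -0.161  -1.3753] [ 0.045   0.0265 -0.0076]
12 [ 1.11 10.   32.25 12.  ] [ 0.8111 10.043  32.2687 12.0376  0.0027] [ 0.371  -0.825  -1.7406] [-0.0168  0.1031  0.0329]
11 [ 1.   10.   31.91 11.  ] [ 0.7248 10.0256 31.9365 11.0368  0.0017] [ 0.3957 -0.0907  0.3705] [-0.0139  0.1249 -0.0141]
10 [ 0.89 10.   31.56 10.  ] [ 0.5693 10.0624 31.5812 10.0416  0.002 ] [-0.1914 -0.1468  0.631 ] [ 0.0163  0.2791 -0.033 ]
9 [ 0.79 10.   31.21  9.  ] [ 0.5363 10.1157 31.2989  9.0343  0.0042] [-0.4217  0.9846  1.7872] [0.0323 0.4598 0.0222]
8 [ 0.7  10.   30.86  8.  ] [ 0.4904 10.0905 30.9803  8.0306  0.0026] [-2.0643  0.6179  2.8223] [0.0091 0.6401 0.0302]
7.2 [ 0.63 10.   30.58  7.2 ] [ 0.4081 10.082  30.6626  7.2364  0.0031] [-1.0112  0.5378  4.9171] [ 0.0129  0.799  -0.0026]
6.4 [ 0.56 10.   30.3   6.4 ] [ 0.352  10.0469 30.3425  6.4275  0.0024] [-1.9881  0.7708  4.5513] [ 0.0448  0.8567 -0.0134]
5.6 [ 0.5  10.   30.02  5.6 ] [ 0.3695 10.0467 30.1537  5.6142  0.0028] [-2.7747  0.3925  6.9966] [0.0452 0.9397 0.0138]
5 [ 0.46 10.   29.81  5.  ] [ 0.1363  9.8777 29.4849  4.9982  0.006 ] [-1.9723 -0.2082  3.1972] [-0.0151  0.6567 -0.0153]
4.5 [ 0.43 10.   29.64  4.5 ] [ 0.1733  9.8634 29.3019  4.4989  0.0026] [-0.4081  0.4224  1.5304] [-0.032   0.5263 -0.0023]
4 [ 0.39 10.   29.46  4.  ] [ 0.0915  9.8803 29.1967  4.011  -0.0002] [-1.1137 -0.1797  0.5933] [-0.0973  0.4815 -0.0398]
27.4583
```

View pics/v5.png

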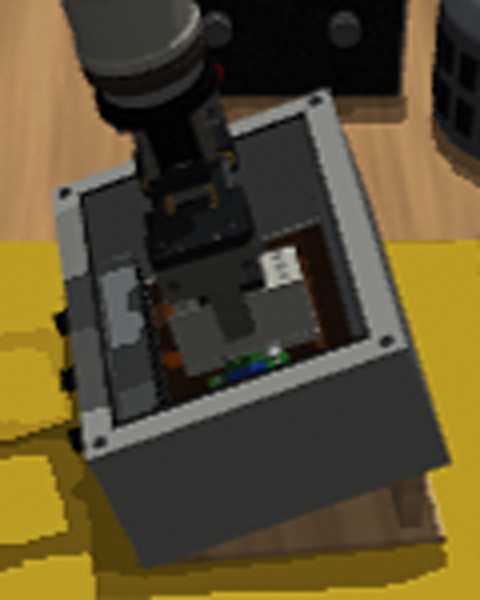

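```bash
python3 - <<'E'
from h import *
from workcell import bot
def mv(a,v=.03):
    p,r=mod_in_cab(*a,1); bot.line_to(p,r,max_speed=v)
b=np.array([-.44,.0,-.9])
for th in[3.4,2.8,2.2,1.6,1.1,.6,.2,0]:
    mv(rock(th,m=.3+.3*(4-th)/4)); f=fc(bot)-b; print(th,state(bot),f,bot.current_ft_torque())
    if np.linalg.norm(f)>10: break
print(bot.current_clock())
E
```

```text
3.4 [ 0.0268  9.922  29.0357  3.4173  0.0056] [-2.1835 -0.9992 -2.1681] [-0.1192  0.575  -0.0229]
2.8 [ 0.0666  9.9647 28.904   2.8162  0.0031] [-1.5373 -1.7956 -0.7859] [-0.1363  0.6277 -0.0329]
2.2 [ 0.0332 10.0133 28.7056  2.2226  0.0026] [-2.9326  0.3367 -1.065 ] [-0.151   0.8067 -0.0037]
1.6 [ 0.2897 10.0813 28.4781  1.5894  0.0037] [-1.5749  0.5753 -2.0322] [-0.0706  0.6413 -0.0484]
1.1 [ 0.9667 10.0389 28.5711  1.0309 -0.0063] [ 0.0417  0.8064 -2.0015] [0.0391 0.3666 0.0161]
0.6 [ 0.9737 10.0379 28.5672  0.5377  0.0064] [-0.8518  0.1815  0.4827] [-0.0159  0.3888  0.0141]
0.2 [ 0.549  10.0286 28.2201  0.1841  0.0049] [ 0.0845  0.061  -0.3291] [-0.0124  0.3447 -0.0257]
0 [ 0.4951 10.0038 28.0559 -0.0039 -0.0001] [-0.0686  0.4749 -0.1122] [0.016  0.4378 0.0036]
29.5083
```

```bash
python3 - <<'E'
from h import *
from workcell import bot
def mv(a,v=.03):
    p,r=mod_in_cab(*a,1); bot.line_to(p,r,max_speed=v)
b=np.array([-.44,.0,-.9])
for dz in(.2,.4,.6,.8,1.0,1.2):
    mv((.7,10,F0-dz,-.0)); f=fc(bot)-b; print(dz,state(bot),f,bot.current_ft_torque())
    if f[2]>9: break
print(bot.current_clock())
for n in C: cv2.imwrite(f"pics/{n}6.png",bot.read_camera(n)["pixels"])
cv2.imwrite("pics/v6.png",cv2.resize(cv2.imread("pics/side6.png")[175:250,275:355],None,fx=8,fy=8,interpolation=cv2.INTER_CUBIC))
E
```

```text
0.2 [ 0.5163 10.0019 28.0225  0.0332  0.0077] [-2.4056 -1.153   5.6177] [-0.196   0.7939 -0.0828]
0.4 [ 0.5463  9.999  28.0348  0.0357  0.0081] [-3.4207 -0.3979  9.0389] [-0.2323  1.0153 -0.1043]
30.0083
```

View pics/v6.png

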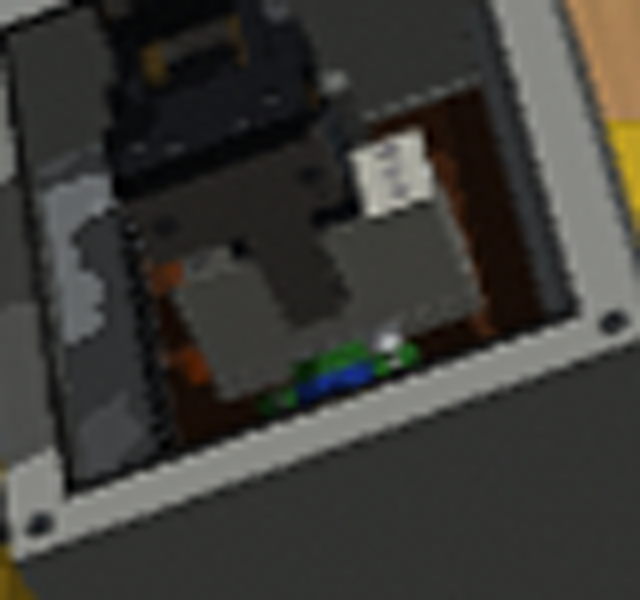

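```bash
python3 - <<'E'
from h import *
from workcell import bot
def mv(a,v=.03):
    p,r=mod_in_cab(*a,1); bot.line_to(p,r,max_speed=v)
b=np.array([-.44,.0,-.9])
for oz in(0,.4,.8,1.2,1.6,2.0):
    mv((.6,10,F0+oz,0)); f=fc(bot)-b; print(oz,state(bot),f,bot.current_ft_torque())
    if f[2]<-4: break
mv((.6,10,F0,0)); print(fc(bot)-b)
mv((.6,10,F0-.15,0)); print(fc(bot)-b,state(bot),bot.current_clock())
E
```

```text
0 [ 0.9302 10.0236 28.0625 -0.0391 -0.0063] [-0.285  -1.0789  2.3872] [-0.0169  0.4523  0.0163]
0.4 [ 0.555   9.9488 28.302   0.0028 -0.0034] [-0.2183 -0.514  -0.0646] [-0.0063  0.3673 -0.0226]
0.8 [ 0.6083  9.9741 28.826  -0.0014 -0.0024] [-0.0583  0.2462  0.8961] [-0.0802  0.3674 -0.0579]
1.2 [ 0.4975  9.9606 28.9794 -0.0018 -0.0063] [ 0.2773  0.6426 -5.4523] [ 0.0687 -0.03    0.0255]
[ 0.4181 -0.0015  0.4608]
[-0.7093 -0.4421  1.2792] [ 0.7047 10.0297 28.0466 -0.0075  0.0026] 31.6083
```

```bash
python3 - <<'E'
from h import *
from workcell import bot
bot.set_gripper(.62); print(bot.current_opening()*92,fc(bot),bot.current_clock())
def mv(a,v=.03):
    p,r=mod_in_cab(*a,1); bot.line_to(p,r,max_speed=v)
mv((.7,10,F0+20,0),.05);print(fc(bot))
mv((.7,10,F0+170,0),.2);print(fc(bot),bot.current_clock())
bot.set_joints(np.array(bot.current_joints())+[.75,-.1,0,0,0,0])
print(bot.current_clock())
ims=[]
for n in C: cv2.imwrite(f"pics/{n}7.png",bot.read_camera(n)["pixels"])
s=cv2.imread("pics/side7.png");t=cv2.imread("pics/top7.png")
cv2.imwrite("pics/v7s.png",cv2.resize(s[165:250,265:365],None,fx=7,fy=7,interpolation=cv2.INTER_CUBIC))
cv2.imwrite("pics/v7t.png",cv2.resize(t[190:290,190:315],None,fx=6,fy=6,interpolation=cv2.INTER_CUBIC))
E
```

```text
57.48272370321154 [ 1.0408 -0.1483 -0.105 ] 32.1
[-0.7312  0.0245  0.4483]
[-0.6872 -0.9627  0.0203] 33.55
35.075
```

View pics/v7s.png

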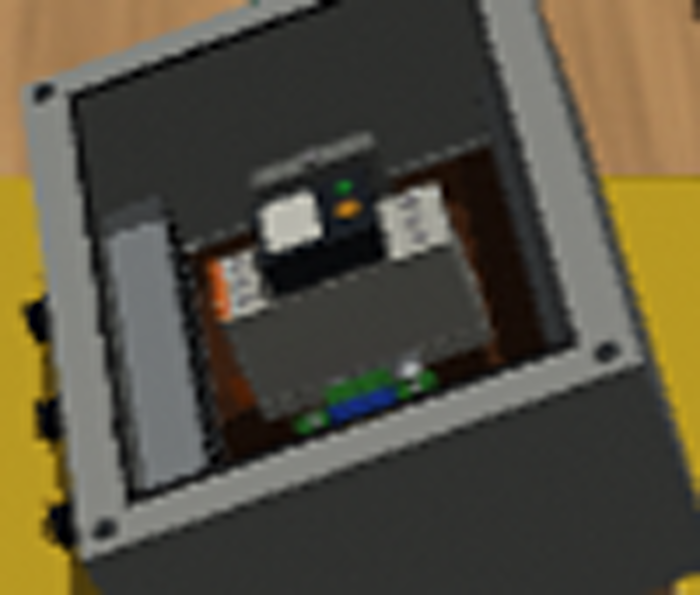

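View pics/v7t.png

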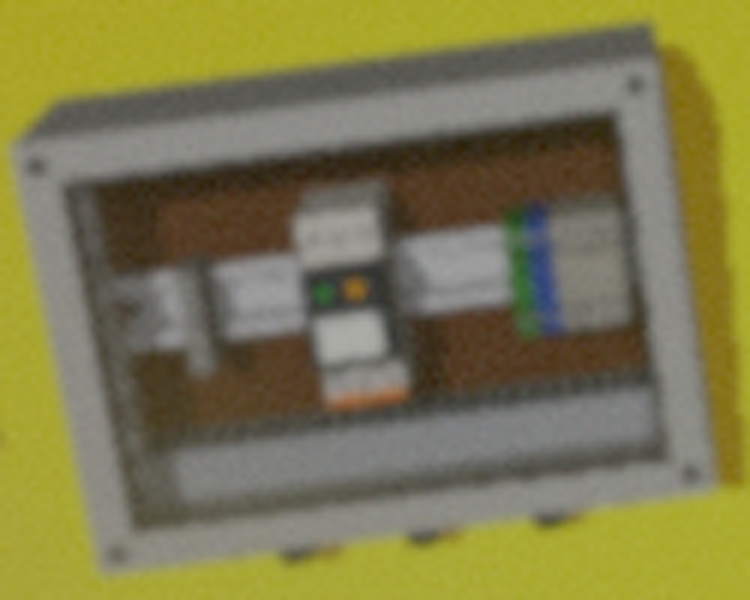

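View pics/side7.png

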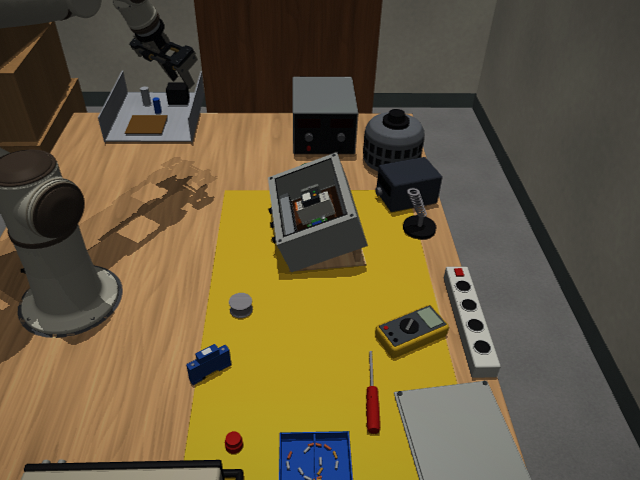

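```bash
python3 - <<'E'
from h import *
S=lambda p:(265+(p[0]+.5)/7-.5,165+(p[1]+.5)/7-.5)
T=lambda p:(190+(p[0]+.5)/6-.5,190+(p[1]+.5)/6-.5)
for a,b in(((345,186),(322,293)),((348,210),(356,289)),((290,221),(351,337))):
    X,e=tri(S(a),T(b)); print(RC.T@(X-CO)*1000,e)
from workcell import bot
bot.job_done(); print(bot.current_clock())
E
```

```text
[14.9438 19.2898 92.9746] 0.1711837998473278
[14.4275  4.2133 93.4536] 0.8393778272907975
[-7.2064 10.1859 93.2112] 1.0335174082567842
the job is handed in; nothing more can be done
the job is handed in; nothing more can be done
```

The grey module is hung on the rail at the middle of the free length, snapped in and flat, and I handed the job in at about 35 s of the 58 s.

**What I did**
- I gripped the module across its sides and reached it in through the opening. I then felt for the rail's front by touching it twice at different x positions. Both touches agreed at about z 28.05 mm, with contact forces of 3 to 7 N.
- I hooked the lip over the upper edge with the catch end raised 15°, and it met the rail edge about where expected.
- I rocked the lower end in and pressed with about 9 N, then released and backed out.

**Last checks**
- **Seating:** under the final press the module stopped rigidly at z 28.03 mm, which matches the felt rail front.
- **Catch:** a light pull was free for about 0.9 mm, then held against 5 N.
- **Flatness:** after release, three marks on its front measured z 93.0 to 93.5 mm, so it sits flat. That is about 3 mm above the expected 90 mm. The cabinet's screws showed the same offset earlier, so I put it down to camera calibration.
- **Surroundings:** in the last pictures, the relay, meter, driver, cap and reel lie where they were in the side view. The tester was not visible in those views, so I did not recheck it.

**Odd readings**
- While rocking in, the force rose to about 7 N and dropped near 5° of tilt, and x shifted by about 1 mm near 1.5°. I do not know which of these was the snap.
- One reading of about 9 N came during a fast descent just before hooking. It was gone a moment later, so I took it as inertia.

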